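# Fit a spacer in the breaker row and hold the row tight

### The job

Take the thin spacer from the short rail offcut and stand it down on the board's rail in the one gap between two breakers that is already wide enough for it. Then push the loose end clamp along the rail until the breakers, the spacer and both end clamps sit face to face with no gaps, and finish still pressing it firmly, so that the whole row is held tight against the fixed end clamp while a colleague does up the screw: do not let go at the end. Leave the spare breaker and the other things on the bench where they are.

Things in the scene. Friction and masses are not known exactly. Their poses are not given: they have to be found in the camera images.
- board: plywood board 190 x 330 x 15 mm, fixed, with a steel top-hat rail (35 mm across, 300 mm long) along its middle, rail top 30 mm above the bench; grey wiring duct on the far edge (x 65 to 91, top z 45 mm), brass bar on the near edge. Origin: centre of underside. y along the rail, from the fixed clamp (-y) to the loose one (+y); x across it, away from the robot; z up.
- fixed_clamp: grey plastic end clamp screwed tight to the rail at its -y end: 46 mm across the rail (x), 16 mm along it (y), 38 mm high above the rail top. Origin: centre of its underside on the rail top plane; the row bears on its +y face, 8 mm from the origin. Axes as the board's.
- loose_clamp: same clamp, not yet screwed tight, 50 g, 46 x 16 x 38 mm, steel screw head on top to 41 mm: slides along the rail between the row and the rail's +y end, hooked under the rail's edges. Origin: centre of its underside, on the rail top; end faces 8 mm either side in y. Axes as the board's. Pushed to -y it closes up the row.
- spacer: grey plastic plate 9 mm thick (y), 30 g, standing on the offcut: 70 mm across (x) up to z 40 mm, then a nose 56 mm across up to z 69, wider and taller than the breakers' noses, to be gripped across x above their 40 mm shoulders. Two legs reach 8 mm below the rail top beside the rail, 2 mm play each; it lifts straight off. Origin: centre of underside, on the rail top; y along its rail.
- offcut: 130 mm offcut of the same rail, fixed on the bench (rail top 15 mm above it), on which the spacer and a spare breaker stand. Origin: centre of underside; y along it.
- spare_breaker: slim 1-pole circuit breaker, light grey plastic: 18 mm along the rail (y), same shape as the others, parked on the offcut beside the spacer; stays there. Origin: centre of underside, on the rail top. x across, y along the rail, z up.
- coil: copper exercise coil between two square grey end plates, 60 x 60 x 70 mm; bystander. Origin: centre of underside.
- screwdriver: screwdriver about 200 mm long lying on the bench; bystander. Origin under its middle, x along it.
- ferrule_jar: small clear jar with a black cap, 56 mm wide, 70 mm high; bystander. Origin: centre of underside.
- breaker_1: slim 1-pole circuit breaker, light grey plastic: 18 mm along the rail (y), 86 mm across (x) up to z 40 mm, then a nose 45 mm across up to z 62, black toggle to z 72; hooked under the rail's edges, it slides on the slick rail under light pushing. Numbers do not tell the order in the row. Origin: centre of underside, on the rail top. x across, y along the rail, z up.
- breaker_2: slim 1-pole circuit breaker, light grey plastic: 18 mm along the rail (y), 86 mm across (x) up to z 40 mm, then a nose 45 mm across up to z 62, black toggle to z 72; hooked under the rail's edges, it slides on the slick rail under light pushing. Numbers do not tell the order in the row. Origin: centre of underside, on the rail top. x across, y along the rail, z up.
- breaker_3: slim 1-pole circuit breaker, light grey plastic: 18 mm along the rail (y), 86 mm across (x) up to z 40 mm, then a nose 45 mm across up to z 62, black toggle to z 72; hooked under the rail's edges, it slides on the slick rail under light pushing. Numbers do not tell the order in the row. Origin: centre of underside, on the rail top. x across, y along the rail, z up.
- breaker_4: circuit breaker with a 9 mm auxiliary switch joined to its +y side, light grey plastic: 27 mm along the rail (y), 86 mm across (x) up to z 40 mm, then a nose 45 mm across up to z 62, black toggle to z 72; hooked under the rail's edges, it slides on the slick rail under light pushing. Numbers do not tell the order in the row. Origin: centre of underside, on the rail top. x across, y along the rail, z up.
- breaker_5: slim 1-pole circuit breaker, light grey plastic: 18 mm along the rail (y), 86 mm across (x) up to z 40 mm, then a nose 45 mm across up to z 62, black toggle to z 72; hooked under the rail's edges, it slides on the slick rail under light pushing. Numbers do not tell the order in the row. Origin: centre of underside, on the rail top. x across, y along the rail, z up.
- breaker_6: circuit breaker with a 9 mm auxiliary switch joined to its +y side, light grey plastic: 27 mm along the rail (y), 86 mm across (x) up to z 40 mm, then a nose 45 mm across up to z 62, black toggle to z 72; hooked under the rail's edges, it slides on the slick rail under light pushing. Numbers do not tell the order in the row. Origin: centre of underside, on the rail top. x across, y along the rail, z up.

How it is judged:
By the outcome, as a careful person would: the job done as asked, in the order asked, and still so for the second after the job is handed in, while the arm keeps its last pose, push and grip.
It also fails if it takes over 50 s, if anything falls off the work surface, if the arm or the gripper's body presses on something with over 40 N, if the wrist force passes 120 N, or if a joint passes its speed limit or range.

### The arm

A 6-joint arm with a two-finger parallel gripper is mounted at the origin on the work surface. World frame = base frame: x ahead of the robot, y to its left, z up, the work surface at z = 0. Lengths are in m, angles in rad, forces in N, time in s.
With the tool pointing down it reaches from about 0.4 to 0.825 m from the base axis. Payload 7 kg.
Tool frame: the origin (TCP) lies at the very end of the fingers, on their centre line; the grasp point (between the pads) lies arm.tcp_to_grasp behind it (arm.tcp_to_grasp is the distance from the TCP to the grasp point, in m); z points along the fingers, y is the direction in which the jaws open and shut (so a half turn about z gives the same grasp; the last joint's range is limited). The gripper opens to 88 mm and grips with 3 to 60 N. Pads are 19 mm wide; open, the fingers measure 130 mm over their backs; the gripper's body (78 mm by 193 mm) begins 47 mm behind the grasp point.
Start: joints at [-1.003, 0.359, 0.012, 0, -1.224, -0.288], TCP at [0.186, -0.649, 0.227] pointing down, gripper open.
Joint ranges: [-3.07, 3.07], [-1.43, 2.12], [-1.02, 1.25], [-3.03, 1.67], [-3.05, -0], [-3.03, 3.03]. Speed limits (rad/s): [2.39, 2.39, 3.01, 3.14, 3.14, 3.14].

### API

Orientations are given as a rotation vector (axis times angle).
In Python, from rig import arm gives the robot as it stands.
- The arm moves only by the tool drive_tool, never from a script. Its argument "deltas" is a list of rows, each a list of 5 numbers: the opening, from -1 (shut) to 1 (fully open), so that 0 is half open, then the shift along the tool's x, y, z in mm, then the turn about the tool's z in degrees. A call has 1 to 20 rows; each row is the pose to reach, as a shift and turn from the pose measured when the call began, along the tool's axes at that moment; what a row does not reach only later rows make up. A row lasts 1/8 s, in which the tool goes at most 62.5 mm and 10.7 degrees, less where a joint would pass 70% of its speed; a pose out of reach is approached as far as the arm can. A call with a gripper value outside its range is refused whole. The fingers move at their own pace and stop on an object; "force" is the grip in N (left out, the last holds). Time passes only in rows, so rows that repeat a pose let the fingers close. It gives the time, the measured TCP pose, the force and the opening at its end, in the units of the state.
- arm.observe(): the state, without advancing time (a new reading comes with each control period).
- arm.grab_frame(name): name is "scene" or "top"; returns (picture, depth): 384x512x3 uint8, blue, green, red; 384x512 float32, m along the optical axis (not along the pixel's ray), 0 where there is no reading.
- arm.camera_info(name): a dict with "camera_matrix" (3x3 intrinsics, pixels), "extrinsics" (4x4, takes a point from camera to world coordinates). Camera axes: x right, y down, z forward; pixel columns grow to the right and rows downward; lengths in m; the calibration is good to about 2 mm. A picture is of the moment at which its call begins. camera_info takes no time and is no camera call.
- arm.close_job(): hands the job in, once; it reports no verdict.
Trained networks look in the newest picture that a camera, given by its name, has taken for a name from the list of things; names that differ only in an ending like _2 or _b are one class to them, and where a whole thing is asked for, a point or a joint stands for the part that bears it (a point fixed in the world has none). Each returns a list of dicts, best first, with "conf" (0 to 1); they miss things now and then, are a little off and sometimes report something else, mostly with a low value. They report only what shows in the picture. A call takes as long as a camera call.
- arm.recognise(name, camera): "pixel" ([column, row] in pixels, amid what is visible of it).
The state is a dict: "t": time; "joint_pos": joint angles; "joint_velocities": joint speeds; "effort": joint torques, N m; "tcp_pos": TCP position; "orientation": TCP orientation; "force": force on the tool from outside, world axes, zero at the start; "torque": the same for the moment, N m; "opening": finger opening in m.
Only numpy, scipy, OpenCV 4.12 (cv2) and the standard library are available. Lean on these libraries where they do the work, as an engineer would, in place of code of your own. Each camera call takes 0.05 s, during which the arm holds its last target. There are 200 camera calls.

## Working session

There is one attempt and no reset: what is moved stays moved. The work goes in short steps, Python scripts to look and compute and a tool call to move; the robot and the scene stay as the last step left them, time stands still between calls to the robot, and variables do not carry over. Pictures are saved under pics/ and viewed, about 8 in all and at most 12, crops included, and the job is handed in when it is done.

Besides the shell and the picture viewer there is one more tool, called after "Call:" as a command line: name --pt "numbers of a row" for each row, then --argument value for the rest. drive_tool: Moves the arm, as the interface text tells. Its arguments: {"type":"object","properties":{"deltas":{"type":"array"},"force":{"type":"number"}},"required":["deltas"]}

```bash
mkdir -p pics; ls
cat > h.py <<'E'
import numpy as np, cv2
from scipy.spatial.transform import Rotation as R
from rig import arm
def grab(n):
    im,d=arm.grab_frame(n); c=arm.camera_info(n)
    return im,d,np.array(c["camera_matrix"]),np.array(c["extrinsics"])
def cloud(d,K,T):
    v,u=np.mgrid[:d.shape[0],:d.shape[1]]
    P=np.stack([(u-K[0,2])/K[0,0]*d,(v-K[1,2])/K[1,1]*d,d,np.ones_like(d)],-1)
    W=(P@T.T)[...,:3]; W[d==0]=np.nan
    return W
E
python3 - <<'E'
from h import *
s=arm.observe(); print(s, arm.tcp_to_grasp)
for n in("top","scene"):
    im,d,K,T=grab(n); print(n,K.tolist(),T.round(3).tolist())
    np.savez(n+"0.npz",im=im,d=d,K=K,T=T)
    W=cloud(d,K,T)
    for o in("breaker_1","breaker_4","spacer","loose_clamp","fixed_clamp","offcut","spare_breaker","coil","ferrule_jar","screwdriver","board"):
        for r in arm.recognise(o,n)[:7]:
            c,v=[int(round(x)) for x in r["pixel"]]
            print(o,round(r["conf"],2),c,v,W[v,c].round(3))
    cv2.imwrite(f"pics/{n}0.png",cv2.resize(im,(768,576),interpolation=cv2.INTER_CUBIC))
E
```

```text
pics
{'t': 0.0, 'joint_pos': array([-1.00292707e+00,  3.59384927e-01,  1.10605004e-02, -3.11100200e-04,
       -1.22409476e+00, -2.88117937e-01]), 'joint_velocities': array([ 0.0010248 , -0.00071058, -0.00057496,  0.0012998 , -0.00146851,
       -0.00080883]), 'effort': array([-6.23352043e-04, -5.82719493e+01,  2.93066007e+01,  6.99758694e+00,
        6.94809831e-03, -1.70301364e-04]), 'tcp_pos': array([ 0.18621935, -0.64830316,  0.2256317 ]), 'orientation': array([ 4.37779093e-01, -3.11052852e+00, -2.50962275e-03]), 'force': array([-0.38857466, -0.5337792 ,  0.09760071]), 'torque': array([0.0153183 , 0.0307952 , 0.00973147]), 'opening': 0.0878525772554894} 0.0188
top [[415.3615026220264, 0.0, 253.50568780201385], [0.0, 415.3615026220264, 187.71234626027288], [0.0, 0.0, 1.0]] [[0.015, -0.997, 0.078, 0.448], [-1.0, -0.014, 0.018, -0.046], [-0.017, -0.079, -0.997, 1.232], [0.0, 0.0, 0.0, 1.0]]
breaker_1 0.85 276 188 [ 0.538 -0.088  0.09 ]
breaker_1 0.8 238 187 [0.539 0.017 0.092]
breaker_1 0.7 251 187 [ 0.54  -0.019  0.093]
breaker_1 0.66 269 187 [ 0.539 -0.068  0.107]
breaker_1 0.56 2
[... 1482 characters left out ...]
0.88 260 210 [0.558 0.028 0.076]
breaker_4 0.87 242 190 [ 0.558 -0.027  0.091]
breaker_4 0.7 225 174 [ 0.556 -0.085  0.091]
breaker_4 0.58 234 181 [ 0.555 -0.056  0.092]
breaker_4 0.21 202 138 [ 0.477 -0.28   0.003]
spacer 0.73 198 128 [ 0.494 -0.265  0.06 ]
loose_clamp 0.61 284 227 [0.546 0.087 0.066]
fixed_clamp 0.16 244 190 [ 0.555 -0.024  0.092]
offcut 0.73 189 138 [ 0.508 -0.292  0.015]
spare_breaker 0.8 176 122 [ 0.519 -0.324  0.055]
spare_breaker 0.22 199 131 [ 0.489 -0.27   0.043]
coil 0.79 148 162 [ 0.645 -0.265  0.048]
coil 0.3 258 211 [0.563 0.028 0.076]
ferrule_jar 0.63 350 342 [0.628 0.326 0.069]
screwdriver 0.88 410 271 [0.411 0.316 0.023]
board 0.76 271 233 [0.558 0.065 0.029]
```

View pics/top0.png

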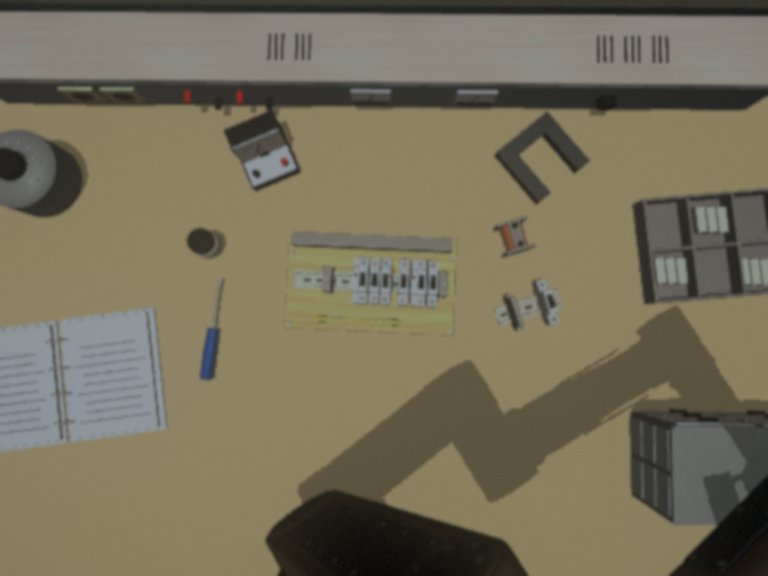

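View pics/scene0.png

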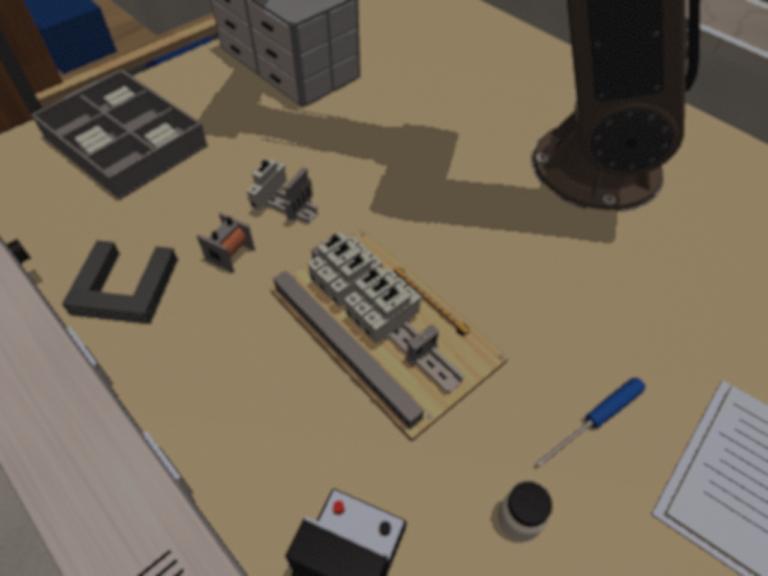

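The top view shows the row at zoomed (350–445, 280) with a gap near column 396. The loose clamp is at (328, 280), the spacer at (513, 312), the spare breaker at (547, 302) and the coil at (514, 236). The scene view agrees with this. Next I measure in the board and offcut frames.

```bash
cat > m.py <<'E'
from h import *
import sys
tag=sys.argv[1] if len(sys.argv)>1 else "0"
D={n:np.load(n+tag+".npz") for n in("top","scene")}
Ws={n:cloud(D[n]["d"],D[n]["K"],D[n]["T"]) for n in D}
def sel(W,x0,x1,y0,y1,z0,z1):
    return (W[...,0]>x0)&(W[...,0]<x1)&(W[...,1]>y0)&(W[...,1]<y1)&(W[...,2]>z0)&(W[...,2]<z1)
for n,W in Ws.items():
    print("==",n,"bench z",np.nanmedian(W[sel(W,.4,.7,-.22,-.19,-.02,.02)][:,2]).round(4))
    P=W[sel(W,.58,.66,-.2,.2,.038,.052)][:,:2]; r=cv2.minAreaRect(P.astype(np.float32)*1000); print("duct",r)
    l=cv2.fitLine(P.astype(np.float32),cv2.DIST_L2,0,.01,.01).ravel(); print("duct yaw deg",np.degrees(np.arctan2(-l[0]*np.sign(l[1]),abs(l[1]))))
    for nm,b in dict(noses=(.48,.6,-.2,.08,.086,.096),shoulder=(.45,.62,-.2,.08,.064,.074),loose=(.48,.6,.04,.15,.06,.075),spacertop=(.42,.56,-.31,-.23,.078,.09),spacerall=(.42,.56,-.31,-.23,.045,.09),sparenose=(.42,.58,-.37,-.305,.065,.085),spareall=(.42,.58,-.37,-.305,.045,.1)).items():
        P=W[sel(W,*b)]
        if len(P)>5:
            r=cv2.minAreaRect(P[:,:2].astype(np.float32)*1000); print(nm,len(P),np.round(r[0],1),np.round(r[1],1),round(r[2],1),"zmed",np.median(P[:,2]).round(4))
a,b=D["top"]["im"][150:225,185:385],D["scene"]["im"][100:260,130:330]
cv2.imwrite(f"pics/a{tag}.png",cv2.resize(a,(800,300),interpolation=cv2.INTER_CUBIC))
cv2.imwrite(f"pics/b{tag}.png",cv2.resize(b,(750,600),interpolation=cv2.INTER_CUBIC))
E
python3 m.py 0
```

```text
== top bench z -0.0002
duct ((608.3552856445312, -6.777313232421875), (307.6131591796875, 49.72388458251953), 88.1825180053711)
duct yaw deg -1.8866527
noses 639 [541.3 -51.7] [156.6  45.5] 88.2 zmed 0.0917
shoulder 767 [541.7 -35.6] [229.2  86.2] 88.1 zmed 0.0694
loose 95 [544.6  76.4] [42.9 14.8] 1.5 zmed 0.0682
spacertop 75 [ 488.3 -277.5] [55.3  9.8] 17.1 zmed 0.0832
spacerall 134 [ 488.4 -277.3] [69.  10.1] 17.9 zmed 0.0798
sparenose 104 [ 508.7 -339.9] [44.7 18.9] 16.2 zmed 0.0762
spareall 248 [ 508.2 -340. ] [85.7 19.1] 18.4 zmed 0.0616
== scene bench z -0.0004
duct ((605.5410766601562, -2.737548828125), (310.8354797363281, 53.02299499511719), 88.15419006347656)
duct yaw deg -2.6093757
noses 1011 [538.9 -48.6] [158.5  46.9] 88.2 zmed 0.0916
shoulder 1016 [539.7 -34. ] [228.1  87.8] 88.8 zmed 0.0694
loose 178 [544.1  80.1] [16.9 45.3] 87.2 zmed 0.0677
spacertop 80 [ 487.  -273.8] [55.5 11.6] 20.2 zmed 0.0831
spacerall 270 [ 486.2 -273.8] [71.5 11.7] 18.3 zmed 0.068
sparenose 137 [ 506.4 -336.1] [47.1 19.9] 20.4 zmed 0.0759
spareall 337 [ 506.8 -336.1] [87.7 21.1] 18.4 zmed 0.0607
```

View pics/a0.png

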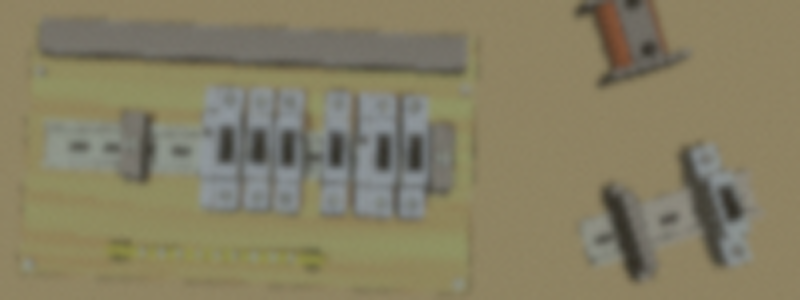

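View pics/b0.png

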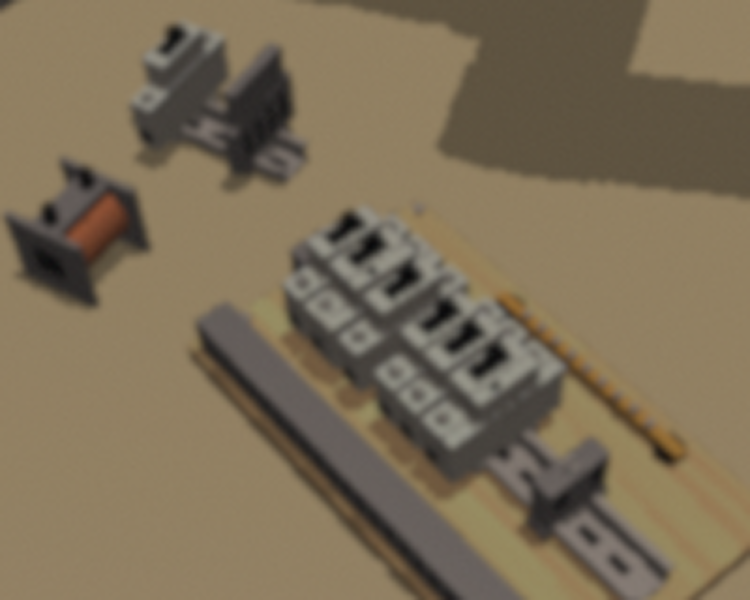

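In the crop, the wide gap is at columns 303–325, between the 3rd and 4th breakers counted from +y. Next I get its edges along the rail from both cameras.

```bash
cat > prof.py <<'E'
from m import *
def prof(n,yaw=np.radians(-1.8)):
    W=Ws[n]; ax=np.array([np.cos(yaw),np.sin(yaw)]); ay=np.array([-ax[1],ax[0]])
    O=np.array([.541,-.05]); q=W[...,:2]-O; X=q@ax; Y=q@ay; Z=W[...,2]
    m=(abs(X)<.021)&(abs(Y)<.1)&(abs(Z-.092)<.006); m2=(abs(X)<.021)&(abs(Y)<.2)&(Z>.08)
    h=np.histogram(Y[m],np.arange(-.1,.1,.002))[0]
    print(n,"nose counts per 2mm from -100:",h.tolist())
    m3=(abs(abs(X)-.033)<.008)&(abs(Y)<.1)&(abs(Z-.07)<.005)
    print("shoulder:",np.histogram(Y[m3],np.arange(-.1,.1,.002))[0].tolist())
    print("nose X range",np.percentile(X[(abs(Y)<.1)&(abs(Z-.092)<.004)],[1,50,99]),"rail/shoulder X",np.percentile(X[(abs(Y)<.07)&(abs(Z-.07)<.004)],[1,99]))
for n in Ws: prof(n)
E
python3 prof.py 0 | tail -6
python3 - <<'E'
from h import *
s=arm.observe(); M=R.from_rotvec(s["orientation"]).as_matrix(); print(M.round(3))
th=np.radians(18.2); 
t=np.array([.4873,-.2756,.180]); print("delta mm tool",(M.T@(t-s["tcp_pos"])*1000).round(1),"y ang",np.degrees(np.arctan2(M[1,1],M[0,1])))
E
```

```text
top nose counts per 2mm from -100: [0, 0, 0, 0, 0, 0, 0, 0, 0, 0, 15, 4, 8, 11, 9, 6, 7, 15, 8, 0, 0, 15, 4, 9, 10, 9, 8, 8, 15, 10, 9, 11, 14, 9, 4, 0, 3, 8, 9, 11, 5, 9, 8, 12, 9, 7, 0, 0, 0, 0, 0, 0, 0, 4, 14, 6, 10, 11, 9, 8, 7, 14, 2, 3, 12, 13, 6, 8, 10, 6, 10, 10, 10, 0, 3, 12, 12, 7, 6, 9, 7, 11, 10, 12, 12, 9, 14, 11, 2, 0, 0, 0, 0, 0, 0, 0, 0, 0, 0]
shoulder: [0, 0, 0, 0, 0, 0, 0, 0, 0, 0, 11, 7, 5, 11, 12, 2, 9, 11, 5, 0, 0, 10, 4, 8, 10, 8, 3, 12, 12, 2, 8, 11, 8, 4, 5, 0, 1, 10, 11, 7, 3, 11, 11, 1, 8, 11, 0, 0, 0, 0, 0, 0, 0, 6, 4, 12, 11, 2, 11, 12, 6, 6, 9, 8, 1, 11, 11, 5, 6, 11, 10, 2, 10, 0, 3, 8, 12, 8, 3, 11, 11, 3, 8, 10, 7, 5, 10, 11, 0, 0, 0, 0, 0, 0, 0, 0, 0, 0, 0]
nose X range [-0.02205537  0.00506004  0.36116509] rail/shoulder X [-0.04234138  0.36038519]
scene nose counts per 2mm from -100: [0, 0, 0, 0, 0, 0, 0, 0, 0, 0, 0, 7, 9, 7, 8, 14, 6, 21, 14, 19, 15, 3, 5, 8, 9, 11, 9, 12, 17, 14, 11, 20, 8, 14, 18, 25, 3, 1, 5, 8, 14, 9, 13, 9, 16, 21, 22, 18, 0, 0, 0, 0, 0, 0, 0, 11, 6, 12, 10, 14, 14, 20, 15, 23, 6, 10, 10, 7, 16, 9, 13, 20, 16, 24, 18, 1, 11, 5, 13, 12, 13, 14, 16, 18, 15, 19, 18, 14, 17, 34, 1, 0, 0, 0, 0, 0, 0, 0, 0]
shoulder: [0, 0, 0, 0, 0, 0, 0, 0, 0, 0, 0, 4, 7, 8, 4, 7, 8, 6, 8, 6, 9, 1, 4, 10, 5, 6, 7, 7, 7, 9, 6, 5, 9, 5, 8, 9, 1, 0, 4, 6, 11, 9, 6, 9, 9, 13, 13, 13, 0, 0, 0, 0, 0, 0, 2, 7, 6, 7, 6, 10, 8, 4, 7, 16, 1, 4, 7, 5, 7, 12, 6, 10, 7, 10, 8, 0, 7, 6, 8, 8, 7, 7, 11, 8, 6, 10, 9, 15, 13, 14, 2, 0, 0, 0, 0, 0, 0, 0, 0]
nose X range [-0.48616007  0.00187474  0.35396225] rail/shoulder X [-1.17319063  0.04136288]
[[-0.961 -0.276 -0.   ]
 [-0.276  0.961  0.   ]
 [ 0.     0.    -1.   ]]
delta mm tool [-392.3  275.5   46.5] y ang 106.03430089066282
```

Call:
drive_tool --pt "1 -392.3 275.5 0 87.8" --pt "1 -392.3 275.5 0 87.8" --pt "1 -392.3 275.5 0 87.8" --pt "1 -392.3 275.5 0 87.8" --pt "1 -392.3 275.5 0 87.8" --pt "1 -392.3 275.5 0 87.8" --pt "1 -392.3 275.5 0 87.8" --pt "1 -392.3 275.5 0 87.8" --pt "1 -392.3 275.5 0 87.8" --pt "1 -392.3 275.5 0 87.8" --pt "1 -392.3 275.5 46 87.8" --pt "1 -392.3 275.5 46 87.8" --pt "1 -392.3 275.5 46 87.8" --pt "1 -392.3 275.5 46 87.8"

```text
t: 2.95
tcp_pos: [0.488, -0.2763, 0.1823]
orientation: [1.84, 2.544, 0.001]
force: [-0.0, 0.6, -0.3]
opening: 0.0874
```

Call:
drive_tool --pt "1 0 0 60 0" --pt "1 0 0 100 0" --pt "1 0 0 115 0" --pt "1 0 0 122 0" --pt "1 0 0 122 0" --pt "1 0 0 122 0" --force 25

```text
t: 3.7
tcp_pos: [0.4893, -0.2767, 0.0617]
orientation: [1.838, 2.542, 0.002]
force: [0.5, -0.1, 0.7]
opening: 0.0876
```

Run:
```python
from h import *
im,d,K,T=grab("scene")
cv2.imwrite("pics/g1.png",cv2.resize(im[60:220,100:300],(750,600),interpolation=cv2.INTER_CUBIC))
print(arm.observe()["tcp_pos"],arm.observe()["force"])
```

```text
[ 0.48916377 -0.2766209   0.06159856] [-0.05124147  0.15573173  0.65472677]
```

View pics/g1.png

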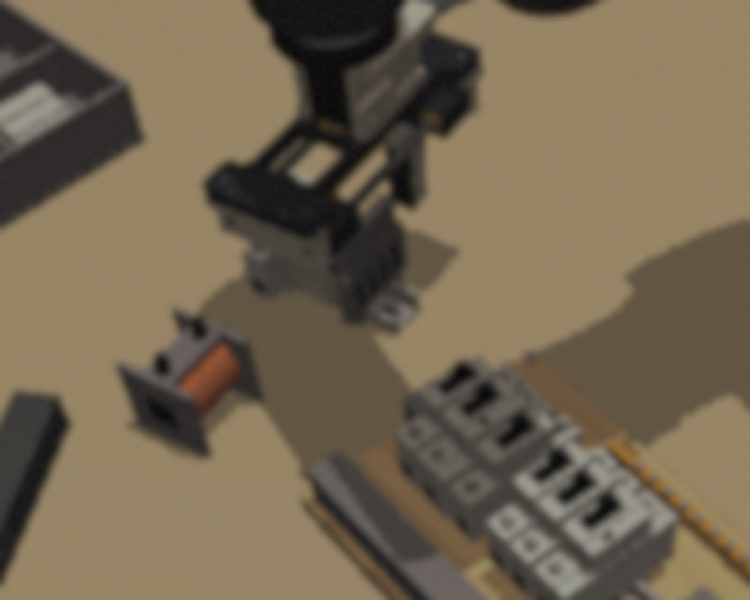

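The fingers straddle the spacer at (340, 250), and the spare and coil are clear. I'll close now.

Call:
drive_tool --pt "-1 0 0 1 0" --pt "-1 0 0 1 0" --pt "-1 0 0 1 0" --pt "-1 0 0 1 0" --pt "-1 0 0 1 0" --pt "-1 0 0 1 0" --pt "-1 0 0 1 0" --pt "-1 0 0 1 0" --force 25

```text
t: 4.75
tcp_pos: [0.4892, -0.2766, 0.0606]
orientation: [1.838, 2.542, 0.002]
force: [-0.6, 0.4, 2.1]
opening: 0.0555
```

Call:
drive_tool --pt "-1 0 0 -10 0" --pt "-1 0 0 -30 0" --pt "-1 0 0 -70 0" --pt "-1 0 0 -115 0" --pt "-1 0 0 -115 0" --pt "-1 60 36 -115 6" --pt "-1 110 67 -115 12" --pt "-1 160 97 -115 20" --pt "-1 190 115 -115 20" --pt "-1 198.8 120.7 -115 20" --pt "-1 198.8 120.7 -115 20" --pt "-1 198.8 120.7 -115 20" --pt "-1 198.8 120.7 -115 20"

```text
t: 6.38
tcp_pos: [0.5386, -0.1389, 0.1595]
orientation: [-2.102, -2.239, -0.142]
force: [-0.9, 0.1, -0.0]
opening: 0.0555
```

Run:
```python
from h import *
s=arm.observe(); print(s["tcp_pos"],s["opening"],s["force"]); M=R.from_rotvec(s["orientation"]).as_matrix(); print(M.round(3))
for n in("top","scene"):
    im,d,K,T=grab(n); np.savez(n+"1.npz",im=im,d=d,K=K,T=T)
    if n=="scene": cv2.imwrite("pics/h1.png",cv2.resize(im[80:300,140:360],(600,600),interpolation=cv2.INTER_CUBIC))
    W=cloud(d,K,T); tz=s["tcp_pos"][2]
    # spacer shoulder/legs below fingers
    m=(abs(W[...,0]-.5418)<.05)&(abs(W[...,1]+.05)<.03)&(W[...,2]>tz-.056)&(W[...,2]<tz-.004)
    P=W[m]; 
    print(n,m.sum()); 
    if m.sum()>10:
        for lo in range(-56,0,6):
            Q=P[(P[:,2]-tz>lo/1000)&(P[:,2]-tz<=(lo+6)/1000)]
            if len(Q)>4: print(lo,len(Q),np.percentile(Q[:,0],[2,98]).round(4),np.percentile(Q[:,1],[2,50,98]).round(4))
```

```text
[ 0.53856925 -0.13894694  0.15953697] 0.05553770497933655 [-0.87943677  0.08529807 -0.01849549]
[[-0.064  0.998  0.014]
 [ 0.992  0.062  0.113]
 [ 0.112  0.021 -0.994]]
top 0
scene 2
```

View pics/h1.png

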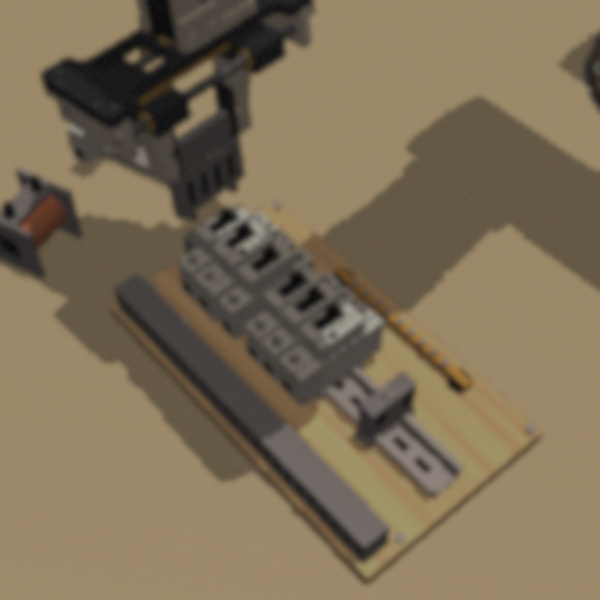

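Run:
```python
from h import *
s=arm.observe(); print(s["t"],s["joint_pos"].round(3),s["joint_velocities"].round(3),s["tcp_pos"])
```

```text
6.475 [ 0.016  0.232 -0.28  -0.131 -1.046 -3.03 ] [-0.001  0.001  0.001 -0.     0.     0.001] [ 0.53863616 -0.13889691  0.15955716]
```

Joint 6 hit its limit at −3.03 rad, so the arm stopped short and tilted by about 6°. I'll raise the tool and unwind by a half turn.

Call:
drive_tool --pt "-1 0 0 -30 0" --pt "-1 0 0 -40 -10" --pt "-1 0 0 -40 -20"

```text
t: 6.85
tcp_pos: [0.5386, -0.1437, 0.2006]
orientation: [-1.684, -2.591, -0.16]
force: [-0.4, -0.4, -0.8]
opening: 0.056
```

Run:
```python
from h import *
s=arm.observe(); print(s["t"],s["joint_pos"].round(3),s["tcp_pos"],s["opening"]);M=R.from_rotvec(s["orientation"]).as_matrix(); print(M.round(3))
```

```text
6.85 [ 0.008  0.198 -0.226 -0.124 -1.132 -2.679] [ 0.5385912  -0.14369638  0.20063685] 0.05597089802593141
[[-0.407  0.913  0.016]
 [ 0.909  0.402  0.113]
 [ 0.096  0.061 -0.994]]
```

Joint 6 is free again, but a call keeps the tilt it starts with. I'll undo it with the same mechanism in mirror image: wind joint 6 to its + limit, then push against that limit.

Call:
drive_tool --pt "-1 0 0 0 -10.5" --pt "-1 0 0 0 -21" --pt "-1 0 0 0 -31.5" --pt "-1 0 0 0 -42" --pt "-1 0 0 0 -52.5" --pt "-1 0 0 0 -63" --pt "-1 0 0 0 -73.5" --pt "-1 0 0 0 -84" --pt "-1 0 0 0 -94.5" --pt "-1 0 0 0 -105" --pt "-1 0 0 0 -115.5" --pt "-1 0 0 0 -126" --pt "-1 0 0 0 -136.5" --pt "-1 0 0 0 -147" --pt "-1 0 0 0 -157.5" --pt "-1 0 0 0 -168"

```text
t: 8.85
tcp_pos: [0.5385, -0.1438, 0.2008]
orientation: [-2.369, 1.909, 0.088]
force: [-0.3, 0.1, -0.9]
opening: 0.0558
```

Call:
drive_tool --pt "-1 0 0 0 -10.5" --pt "-1 0 0 0 -21" --pt "-1 0 0 0 -31.5" --pt "-1 0 0 0 -42" --pt "-1 0 0 0 -52.5" --pt "-1 0 0 0 -63" --pt "-1 0 0 0 -73.5" --pt "-1 0 0 0 -84" --pt "-1 0 0 0 -94.5" --pt "-1 0 0 0 -105" --pt "-1 0 0 0 -115.5" --pt "-1 0 0 0 -126" --pt "-1 0 0 0 -136.5" --pt "-1 0 0 0 -147" --pt "-1 0 0 0 -155" --pt "-1 0 0 0 -155"

```text
t: 10.85
tcp_pos: [0.5384, -0.1439, 0.2009]
orientation: [-2.392, -1.91, -0.128]
force: [-0.2, -0.2, -0.2]
opening: 0.0555
```

```bash
cat > st.py <<'E'
from h import *
s=arm.observe(); print(s["t"],s["joint_pos"].round(3),s["tcp_pos"].round(4),s["opening"].round(4),s["force"].round(1));M=R.from_rotvec(s["orientation"]).as_matrix(); print(M.round(3).tolist(),"yang",np.degrees(np.arctan2(M[1,1],M[0,1])).round(2),"tilt",np.degrees(M[:2,2]).round(2))
E
python3 st.py
```

```text
Traceback (most recent call last):
  File "st.py", line 2, in <module>
    s=arm.observe(); print(s["t"],s["joint_pos"].round(3),s["tcp_pos"].round(4),s["opening"].round(4),s["force"].round(1));M=R.from_rotvec(s["orientation"]).as_matrix(); print(M.round(3).tolist(),"yang",np.degrees(np.arctan2(M[1,1],M[0,1])).round(2),"tilt",np.degrees(M[:2,2]).round(2))
                                                                                ^^^^^^^^^^^^^^^^^^
AttributeError: 'float' object has no attribute 'round'
```

```bash
sed -i 's/s\["opening"\].round(4)/round(s["opening"],4)/' st.py; python3 st.py
```

```text
10.85 [ 0.007  0.197 -0.227 -0.124 -1.132  2.963] [ 0.5384 -0.1439  0.2009] 0.0555 [-0.2 -0.2 -0.2]
[[0.22, 0.975, 0.017], [0.969, -0.221, 0.112], [0.113, -0.008, -0.994]] yang -12.75 tilt [0.97 6.44]
```

Call:
drive_tool --pt "-1 0 0 0 -8" --pt "-1 0 0 0 -14" --pt "-1 0 0 0 -14"

```text
t: 11.22
tcp_pos: [0.5349, -0.111, 0.2036]
orientation: [-2.233, -2.174, -0.087]
force: [0.3, -0.3, -0.6]
opening: 0.0556
```

```bash
python3 st.py
```

```text
11.225 [ 0.115  0.158 -0.292 -0.059 -1.091  3.027] [ 0.5349 -0.111   0.2036] 0.0556 [ 0.3 -0.3 -0.6]
[[0.026, 0.999, 0.024], [0.998, -0.027, 0.056], [0.056, 0.022, -0.998]] yang -1.57 tilt [1.36 3.2 ]
```

The tilt has halved, so I'll repeat the push.

Call:
drive_tool --pt "-1 0 0 0 -8" --pt "-1 0 0 0 -10" --pt "-1 0 0 0 -10"

```text
t: 11.6
tcp_pos: [0.5285, -0.082, 0.2035]
orientation: [2.085, 2.317, 0.043]
force: [0.7, -0.7, -0.4]
opening: 0.056
```

```bash
python3 st.py
```

```text
11.6 [ 0.216  0.123 -0.36   0.004 -1.051  3.029] [ 0.5285 -0.082   0.2035] 0.056 [ 0.7 -0.7 -0.4]
[[-0.105, 0.994, 0.036], [0.995, 0.105, 0.004], [0.0, 0.037, -0.999]] yang 6.01 tilt [2.08 0.24]
```

The tilt is now 2° outward and about 0° sideways, which is acceptable. I'll unwind the half turn and go over the gap.

Call:
drive_tool --pt "-1 0 0 0 10.5" --pt "-1 5 2 0 21" --pt "-1 10 5 0 31.5" --pt "-1 20 10 0 42" --pt "-1 30.5 14.8 0 52.5" --pt "-1 30.5 14.8 0 63" --pt "-1 30.5 14.8 0 73.5" --pt "-1 30.5 14.8 0 84" --pt "-1 30.5 14.8 0 94.5" --pt "-1 30.5 14.8 0 105" --pt "-1 30.5 14.8 0 115.5" --pt "-1 30.5 14.8 0 126" --pt "-1 30.5 14.8 0 136.5" --pt "-1 30.5 14.8 0 147" --pt "-1 30.5 14.8 0 157.5" --pt "-1 30.5 14.8 0 168" --pt "-1 30.5 14.8 0 178"

```text
t: 13.72
tcp_pos: [0.5403, -0.0509, 0.204]
orientation: [-2.341, 2.054, -0.038]
force: [-0.6, 0.2, -0.2]
opening: 0.0555
```

```bash
python3 st.py
```

```text
13.725 [ 0.271  0.136 -0.344  0.006 -1.055 -0.144] [ 0.5403 -0.0509  0.204 ] 0.0555 [-0.6  0.2 -0.2]
[[0.13, -0.991, 0.036], [-0.991, -0.13, 0.005], [0.0, -0.036, -0.999]] yang -172.52 tilt [2.07 0.26]
```

Call:
drive_tool --pt "-1 0 0 20 5" --pt "-1 0 1 38 9.3" --pt "-1 0 1 38 9.3" --pt "-1 0 1 38 9.3"

```text
t: 14.22
tcp_pos: [0.5413, -0.0514, 0.1666]
orientation: [-2.165, 2.235, -0.035]
force: [0.2, -0.3, 0.6]
opening: 0.0557
```

```bash
python3 st.py
python3 - <<'E'
from h import *
s=arm.observe(); tz=s["tcp_pos"][2]; x0,y0=s["tcp_pos"][:2]
for n in("top","scene"):
    im,d,K,T=grab(n); np.savez(n+"2.npz",im=im,d=d,K=K,T=T)
    if n=="scene": cv2.imwrite("pics/h2.png",cv2.resize(im[120:260,170:320],(640,600),interpolation=cv2.INTER_CUBIC))
    W=cloud(d,K,T)
    for lo in range(-56,24,6):
        m=(abs(W[...,0]-x0)<.045)&(abs(W[...,1]-y0)<.02)&(abs(W[...,2]-tz-(lo+3)/1000)<.003)
        Q=W[m]
        if len(Q)>4: print(n,lo,len(Q),np.percentile(Q[:,0],[2,98]).round(4),np.percentile(Q[:,1],[2,50,98]).round(4))
E
```

```text
14.225 [ 0.27   0.17  -0.395  0.007 -0.969 -0.305] [ 0.5413 -0.0514  0.1666] 0.0557 [ 0.2 -0.3  0.6]
[[-0.031, -0.999, 0.037], [-0.999, 0.032, 0.005], [-0.006, -0.036, -0.999]] yang 178.19 tilt [2.1  0.26]
scene -56 7 [0.5189 0.5681] [-0.0494 -0.0462 -0.0448]
scene -50 16 [0.5174 0.571 ] [-0.0473 -0.0456 -0.0436]
scene -44 58 [0.5081 0.5772] [-0.0536 -0.0453 -0.0435]
scene -38 52 [0.5081 0.5769] [-0.0508 -0.0453 -0.0438]
scene -32 53 [0.5098 0.5769] [-0.0531 -0.0451 -0.0437]
scene -26 60 [0.5103 0.5767] [-0.0536 -0.0455 -0.0429]
scene -20 64 [0.5083 0.5762] [-0.0522 -0.0454 -0.0431]
scene -14 57 [0.5085 0.5761] [-0.0497 -0.0453 -0.0435]
scene -8 44 [0.5129 0.5744] [-0.0469 -0.0454 -0.044 ]
scene -2 53 [0.5045 0.5633] [-0.0469 -0.0451 -0.0368]
scene 4 76 [0.5013 0.5845] [-0.0596 -0.0449 -0.037 ]
scene 10 91 [0.4998 0.584 ] [-0.0576 -0.0444 -0.0364]
scene 16 100 [0.5001 0.584 ] [-0.0567 -0.0448 -0.0362]
scene 22 90 [0.5018 0.5846] [-0.0558 -0.0464 -0.0369]
```

View pics/h2.png

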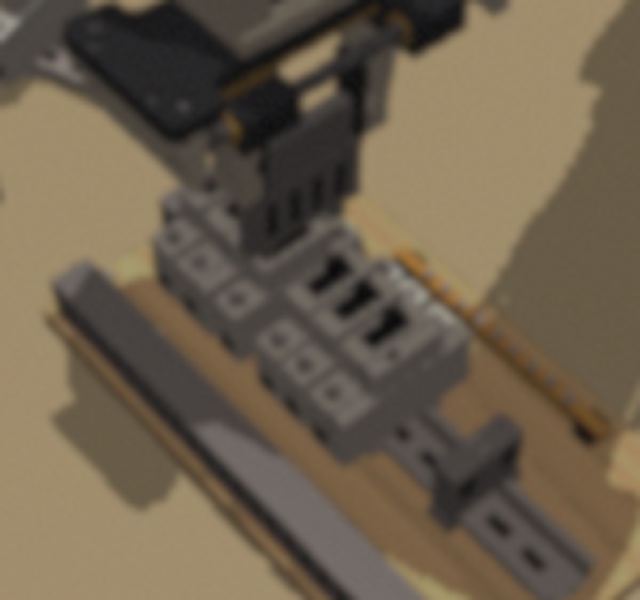

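```bash
cat > face.py <<'E'
from h import *
import sys
yaw=np.radians(-1.8); ax=np.array([np.cos(yaw),np.sin(yaw)]); ay=np.array([-ax[1],ax[0]])
def face(W,O,ylo,yhi,zlo,zhi,w,dz=.003):
    q=W[...,:2]-O; X=q@ax; Y=q@ay; Z=W[...,2]; out=[]
    for z in np.arange(zlo,zhi,dz):
        m=(Y>ylo)&(Y<yhi)&(abs(X)<w)&(Z>=z)&(Z<z+dz)
        if m.sum()>8: out.append([X[m].min(),X[m].max(),np.median(Y[m])])
    return np.array(out)
if __name__=="__main__":
    for tag in sys.argv[1:]:
        D=np.load(f"scene{tag}.npz"); W=cloud(D["d"],D["K"],D["T"]); O=np.array([.541,-.05])
        for nm,a in dict(spacer=(.001,.009,.125,.155,.05),endbreaker=(.074,.084,.045,.068,.06),endnose=(.074,.084,.075,.09,.06),loose=(.132,.148,.033,.066,.04)).items():
            o=face(W,O,*a)*1000
            if len(o): print(tag,nm,len(o),"med",np.median(o,0).round(1),"ctr",((o[:,0]+o[:,1])/2).round(1).tolist())
E
python3 face.py 0 2
```

```text
0 endbreaker 8 med [-43.5  41.   78.8] ctr [-0.5, -1.8, -0.6, -1.5, -4.1, 0.4, -1.1, -1.2]
0 endnose 5 med [-22.   20.2  79. ] ctr [-0.8, -1.0, -0.8, 0.5, 0.1]
0 loose 11 med [-21.6  21.2 137.3] ctr [-1.2, 0.5, -2.5, 1.2, -0.2, 2.3, -1.7, -1.3, -1.6, 0.7, 1.0]
2 spacer 10 med [-33.2  35.5   4.7] ctr [1.5, 1.3, 1.6, 0.6, 2.7, 1.0, 3.8, 1.4, 0.8, 0.7]
2 endbreaker 8 med [-42.8  41.1  78.8] ctr [-0.9, -2.6, 0.4, -1.4, 0.4, -0.4, -1.0, -1.4]
2 endnose 5 med [-21.8  20.5  78.7] ctr [0.5, -0.9, -0.7, -1.2, -0.6]
2 loose 11 med [-22.2  20.9 137.3] ctr [-0.7, -0.8, 0.8, -0.5, 0.8, -1.9, -0.3, -1.7, 0.1, -0.2, -1.6]
```

Call:
drive_tool --pt "-1 -2.5 2.3 0 0" --pt "-1 -2.5 2.3 0 0" --pt "-1 -2.4 3 20 0" --pt "-1 -2.3 3.7 40 0" --pt "-1 -2.3 3.7 40 0"

```text
t: 14.95
tcp_pos: [0.5382, -0.0485, 0.1257]
orientation: [-2.167, 2.236, -0.033]
force: [0.4, -0.3, 0.1]
opening: 0.0558
```

```bash
python3 st.py
python3 - <<'E'
from face import *
im,d,K,T=grab("scene"); np.savez("scene3.npz",im=im,d=d,K=K,T=T)
W=cloud(d,K,T); O=np.array([.541,-.05])
for nm,a in dict(spacer=(.003,.012,.096,.113,.05),endbreaker=(.074,.084,.045,.068,.06)).items():
    o=face(W,O,*a)*1000; print(nm,np.median(o,0).round(1),((o[:,0]+o[:,1])/2).round(1).tolist())
cv2.imwrite("pics/h3.png",cv2.resize(im[120:260,170:320],(640,600),interpolation=cv2.INTER_CUBIC))
E
```

```text
14.95 [ 0.277  0.209 -0.453  0.007 -0.874 -0.313] [ 0.5382 -0.0485  0.1257] 0.0558 [ 0.4 -0.3  0.1]
[[-0.031, -0.999, 0.035], [-0.999, 0.031, 0.004], [-0.005, -0.035, -0.999]] yang 178.2 tilt [1.99 0.25]
spacer [-36.7  32.    7.1] [-2.4, -1.3, -2.2, -2.7, -1.2, -2.6]
endbreaker [-43.5  40.8  78.8] [-1.0, -1.8, 0.7, -2.1, -1.8, -0.9, -0.6, -2.0]
```

View pics/h3.png

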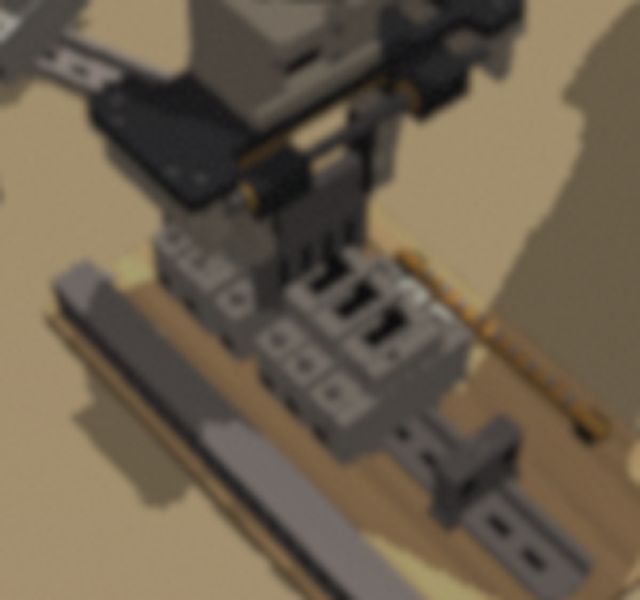

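The spacer is entering the gap with no contact force. I'll lower it onto the rail.

Call:
drive_tool --pt "-1 0 0.2 20 0" --pt "-1 0.1 0.7 35 0" --pt "-1 0.1 1 42 0" --pt "-1 0.1 1 46 0" --pt "-1 0.1 1 46 0"

```text
t: 15.62
tcp_pos: [0.5398, -0.0483, 0.0808]
orientation: [-2.166, 2.234, -0.035]
force: [-0.2, -0.5, -0.7]
opening: 0.0556
```

```bash
python3 st.py
```

```text
15.625 [ 0.277  0.265 -0.502  0.008 -0.767 -0.314] [ 0.5398 -0.0483  0.0808] 0.0556 [-0.2 -0.5 -0.7]
[[-0.031, -0.999, 0.036], [-1.0, 0.031, 0.004], [-0.005, -0.036, -0.999]] yang 178.22 tilt [2.09 0.25]
```

Call:
drive_tool --pt "-1 0 0.6 3 0" --pt "-1 0 0.7 4.5 0" --pt "-1 0 0.7 5.5 0" --pt "-1 0 0.7 5.5 0"

```text
t: 16.12
tcp_pos: [0.5395, -0.0483, 0.0761]
orientation: [-2.167, 2.234, -0.035]
force: [-2.3, 0.4, 7.0]
opening: 0.0556
```

```bash
python3 st.py
```

```text
16.125 [ 0.277  0.271 -0.509  0.009 -0.755 -0.314] [ 0.5395 -0.0483  0.0761] 0.0556 [-2.3  0.4  7. ]
[[-0.031, -0.999, 0.037], [-1.0, 0.031, 0.004], [-0.005, -0.037, -0.999]] yang 178.24 tilt [2.11 0.24]
```

Call:
drive_tool --pt "0.5 0 0 -0.5 0" --pt "0.5 0 0 -0.5 0" --pt "0.5 0 0 -0.5 0" --pt "0.5 0 -0.2 -5 0" --pt "0.5 0 -1 -30 0" --pt "0.5 0 -2 -80 0" --pt "0.5 0 -3 -110 0" --pt "0.5 0 -3 -110 0"

```text
t: 17.12
tcp_pos: [0.54, -0.0487, 0.1892]
orientation: [-2.164, 2.23, -0.04]
force: [-0.2, -0.3, -0.6]
opening: 0.0659
```

```bash
python3 st.py
```

```text
17.125 [ 0.277  0.144 -0.372  0.008 -1.013 -0.311] [ 0.54   -0.0487  0.1892] 0.0659 [-0.2 -0.3 -0.6]
[[-0.03, -0.999, 0.042], [-1.0, 0.03, 0.005], [-0.006, -0.042, -0.999]] yang 178.25 tilt [2.43 0.29]
```

Call:
drive_tool --pt "-1 -60 0 0 0" --pt "-1 -120 0 0 0" --pt "-1 -164 -0.6 0 0" --pt "-1 -164 -0.6 0 0" --pt "-1 -164 -0.6 0 0"

```text
t: 17.75
tcp_pos: [0.545, 0.1151, 0.1895]
orientation: [-2.166, 2.231, -0.039]
force: [0.3, -0.4, -1.1]
opening: 0.0216
```

```bash
python3 st.py
python3 - <<'E'
from h import *
for n in ("top","scene"):
    im,d,K,T=grab(n); np.savez(n+"4.npz",im=im,d=d,K=K,T=T)
    for o in ("spacer","loose_clamp","spare_breaker"):print(n,o,[(round(r["conf"],2),np.round(r["pixel"]).tolist()) for r in arm.recognise(o,n)[:2]])
cv2.imwrite("pics/h4.png",cv2.resize(im[120:270,160:360],(800,600),interpolation=cv2.INTER_CUBIC))
E
python3 prof.py 4 | tail -6; python3 face.py 4
```

```text
17.75 [ 0.573  0.169 -0.346  0.022 -1.019 -0.614] [0.545  0.1151 0.1895] 0.0216 [ 0.3 -0.4 -1.1]
[[-0.03, -0.999, 0.041], [-1.0, 0.03, 0.004], [-0.006, -0.041, -0.999]] yang 178.3 tilt [2.35 0.25]
top spacer [(0.67, [262.0, 186.0]), (0.65, [140.0, 234.0])]
top loose_clamp [(0.75, [238.0, 189.0]), (0.55, [218.0, 186.0])]
top spare_breaker [(0.8, [366.0, 202.0])]
scene spacer [(0.64, [234.0, 184.0])]
scene loose_clamp [(0.9, [282.0, 225.0])]
scene spare_breaker [(0.64, [178.0, 122.0])]
top nose counts per 2mm from -100: [0, 0, 0, 0, 0, 0, 0, 0, 0, 0, 15, 4, 8, 10, 11, 5, 7, 15, 9, 0, 0, 15, 6, 11, 10, 10, 8, 8, 14, 10, 8, 12, 14, 8, 6, 0, 4, 8, 9, 12, 6, 9, 7, 12, 9, 7, 0, 0, 2, 2, 2, 1, 2, 4, 14, 6, 9, 10, 9, 9, 7, 14, 2, 3, 12, 13, 8, 8, 10, 6, 9, 11, 10, 0, 3, 12, 12, 7, 8, 10, 7, 8, 11, 14, 11, 9, 13, 12, 2, 0, 0, 0, 0, 0, 0, 0, 0, 0, 0]
shoulder: [0, 0, 0, 0, 0, 0, 0, 0, 0, 0, 10, 8, 3, 11, 12, 3, 8, 11, 4, 0, 0, 11, 2, 9, 11, 8, 3, 11, 12, 2, 10, 12, 6, 4, 3, 0, 2, 9, 10, 7, 4, 10, 12, 1, 11, 12, 0, 0, 4, 3, 0, 4, 2, 7, 5, 12, 11, 1, 11, 11, 6, 6, 8, 8, 2, 9, 9, 3, 8, 11, 10, 2, 
[... 486 characters left out ...]
, 7, 8, 12, 6, 8, 9, 9, 8, 9, 9, 17, 1, 0, 0, 0, 0, 0, 0, 0, 0]
shoulder: [0, 0, 0, 0, 0, 0, 0, 0, 0, 0, 0, 7, 6, 7, 6, 4, 6, 7, 10, 8, 9, 0, 5, 7, 5, 10, 3, 10, 7, 6, 10, 8, 10, 3, 7, 8, 1, 0, 4, 6, 5, 6, 7, 6, 7, 5, 10, 4, 0, 1, 5, 2, 4, 6, 2, 5, 4, 8, 5, 4, 6, 8, 5, 10, 3, 4, 6, 4, 6, 8, 7, 5, 5, 10, 4, 0, 4, 8, 5, 6, 5, 7, 6, 6, 5, 6, 8, 5, 8, 7, 1, 0, 0, 0, 0, 0, 0, 0, 0]
nose X range [-0.50604122  0.00534062  0.35444073] rail/shoulder X [-0.49295252  0.17983179]
4 endbreaker 8 med [-14.9  40.9  78.9] ctr [8.6, 13.5, 9.7, 12.4, 12.1, 13.9, 17.5, 15.0]
4 endnose 2 med [-3.3 21.3 79.1] ctr [8.2, 9.9]
4 loose 9 med [-22.6  20.6 137.3] ctr [-1.3, -1.1, -0.6, -2.4, 3.5, -1.5, 1.9, -1.6, 0.5]
```

View pics/h4.png

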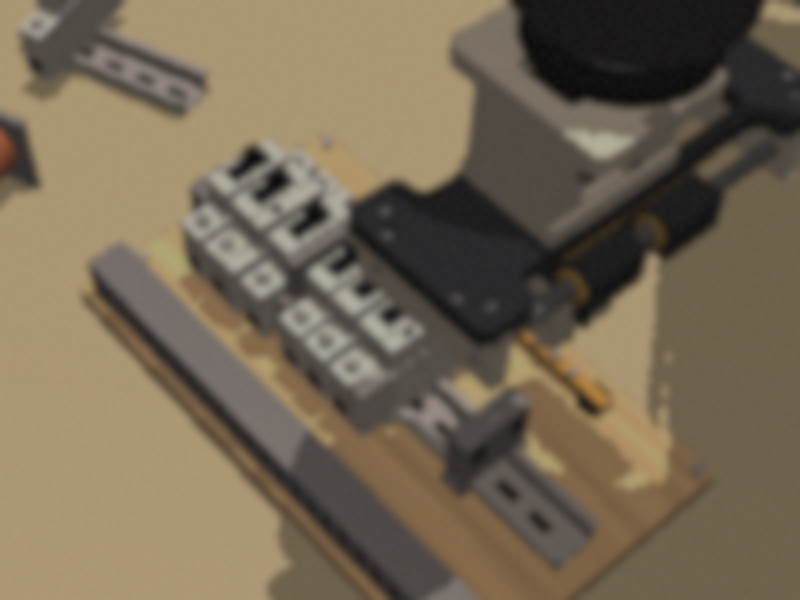

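The spacer now shows in the gap at about (285, 270), and both detectors agree. I'll check its seat height and tilt.

Run:
```python
from h import *
from face import ax,ay
for n in("top","scene"):
    D=np.load(n+"4.npz"); W=cloud(D["d"],D["K"],D["T"]); q=W[...,:2]-[.541,-.05]; X=q@ax;Y=q@ay;Z=W[...,2]
    for a,b in((-.03,-.01),(-.01,.01),(.01,.03)):
        m=(X>a)&(X<b)&(Y>-.006)&(Y<.009)&(Z>.094)&(Z<.12); print(n,a,m.sum(),Z[m].round(4)[:0],np.percentile(Z[m],[10,50,90]).round(4) if m.any() else "",np.percentile(Y[m],[5,50,95]).round(4) if m.any() else "")
    m=(Y>-.006)&(Y<.009)&(Z>.095)&(Z<.105)&(abs(X)<.05); print("X ext",X[m].min().round(4),X[m].max().round(4))
```

```text
top -0.03 17 [] [0.0966 0.099  0.1024] [-0.0028  0.0001  0.0031]
top -0.01 24 [] [0.0981 0.0992 0.1015] [-0.002   0.001   0.0041]
top 0.01 29 [] [0.0954 0.0985 0.1025] [-0.0036  0.0017  0.0064]
X ext -0.0264 0.029
scene -0.03 4 [] [0.0978 0.0984 0.0996] [-0.0002  0.0014  0.0048]
scene -0.01 36 [] [0.0969 0.0983 0.0999] [-0.0003  0.0051  0.0082]
scene 0.01 37 [] [0.0952 0.0985 0.0999] [0.0003 0.0038 0.0083]
X ext -0.0149 0.0271
```

The spacer is seated at 99 mm and level. I'll lower the closed fingers behind the loose clamp.

Call:
drive_tool --pt "-1 0.2 2 50 0" --pt "-1 0.5 4 100 0" --pt "-1 0.8 5.5 130 0" --pt "-1 0.9 5.8 142 0" --pt "-1 0.9 5.8 142 0" --pt "-1 0.9 5.8 142 0" --force 40

```text
t: 18.9
tcp_pos: [0.5468, 0.1152, 0.0496]
orientation: [-2.161, 2.229, -0.041]
force: [0.5, 0.4, 0.3]
opening: 0.0006
```

```bash
python3 st.py
```

```text
18.9 [ 0.571  0.327 -0.513  0.03  -0.691 -0.625] [0.5468 0.1152 0.0496] 0.0006 [0.5 0.4 0.3]
[[-0.031, -0.999, 0.045], [-0.999, 0.031, 0.006], [-0.008, -0.044, -0.999]] yang 178.21 tilt [2.55 0.35]
```

Call:
drive_tool --pt "-1 5 0 0 0" --pt "-1 10 0 0 0" --pt "-1 13 0 0 0" --pt "-1 16 0 0 0" --pt "-1 19 0 0 0" --pt "-1 22 0 0 0" --pt "-1 25 0 0 0" --pt "-1 28 0 0 0" --pt "-1 31 0 0 0" --pt "-1 34 0 0 0" --pt "-1 37 0 0 0" --pt "-1 40 0 0 0" --pt "-1 43 0 0 0" --pt "-1 46 0 0 0" --pt "-1 49 0 0 0" --pt "-1 52 0 0 0" --pt "-1 55 0 0 0" --pt "-1 57 0 0 0"

```text
t: 21.15
tcp_pos: [0.545, 0.058, 0.0491]
orientation: [-2.161, 2.23, -0.041]
force: [0.3, -0.5, -0.4]
opening: 0.0002
```

```bash
python3 st.py
```

```text
21.15 [ 0.474  0.313 -0.535  0.024 -0.681 -0.524] [0.545  0.058  0.0491] 0.0002 [ 0.3 -0.5 -0.4]
[[-0.031, -0.999, 0.044], [-0.999, 0.031, 0.006], [-0.007, -0.044, -0.999]] yang 178.21 tilt [2.55 0.35]
```

Call:
drive_tool --pt "-1 2 0 0 0" --pt "-1 4 0 0 0" --pt "-1 6 0 0 0" --pt "-1 8 0 0 0" --pt "-1 9.5 0 0 0" --pt "-1 11 0 0 0" --pt "-1 12.5 0 0 0" --pt "-1 14 0 0 0"

```text
t: 22.15
tcp_pos: [0.5447, 0.044, 0.0491]
orientation: [-2.161, 2.229, -0.041]
force: [-0.6, 1.2, 0.3]
opening: 0.0005
```

```bash
python3 st.py
```

```text
22.15 [ 0.449  0.31  -0.538  0.022 -0.68  -0.497] [0.5447 0.044  0.0491] 0.0005 [-0.6  1.2  0.3]
[[-0.031, -0.999, 0.045], [-0.999, 0.031, 0.006], [-0.008, -0.044, -0.999]] yang 178.22 tilt [2.56 0.36]
```

Call:
drive_tool --pt "-1 1.5 0 0 0" --pt "-1 3 0 0 0" --pt "-1 4.5 0 0 0" --pt "-1 6 0 0 0" --pt "-1 7 0 0 0" --pt "-1 8 0 0 0" --pt "-1 9 0 0 0"

```text
t: 23.02
tcp_pos: [0.5445, 0.0351, 0.0491]
orientation: [-2.161, 2.229, -0.041]
force: [-0.3, 3.3, 0.7]
opening: 0.0003
```

```bash
python3 st.py
```

```text
23.025 [ 0.433  0.309 -0.539  0.021 -0.679 -0.48 ] [0.5445 0.0351 0.0491] 0.0003 [-0.3  3.3  0.7]
[[-0.031, -0.999, 0.045], [-0.999, 0.031, 0.006], [-0.008, -0.045, -0.999]] yang 178.21 tilt [2.57 0.37]
```

Call:
drive_tool --pt "-1 0.7 0 0 0" --pt "-1 1.4 0 0 0" --pt "-1 2 0 0 0" --pt "-1 2.6 0 0 0" --pt "-1 3.2 0 0 0"

```text
t: 23.65
tcp_pos: [0.5445, 0.0319, 0.0491]
orientation: [-2.161, 2.229, -0.041]
force: [0.0, 3.0, 1.1]
opening: 0.0005
```

```bash
python3 st.py
```

```text
23.65 [ 0.427  0.309 -0.54   0.02  -0.679 -0.474] [0.5445 0.0319 0.0491] 0.0005 [0.  3.  1.1]
[[-0.031, -0.999, 0.045], [-0.999, 0.031, 0.006], [-0.008, -0.045, -0.999]] yang 178.22 tilt [2.58 0.37]
```

Call:
drive_tool --pt "-1 0.6 0 0 0" --pt "-1 1.2 0 0 0" --pt "-1 1.8 0 0 0" --pt "-1 2.4 0 0 0"

```text
t: 24.15
tcp_pos: [0.5445, 0.0295, 0.0491]
orientation: [-2.161, 2.229, -0.042]
force: [-0.5, 3.0, 0.6]
opening: 0.0005
```

```bash
python3 st.py
python3 - <<'E'
from h import *
for n in ("top","scene"):
    im,d,K,T=grab(n); np.savez(n+"5.npz",im=im,d=d,K=K,T=T)
E
python3 prof.py 5 | tail -6
```

```text
24.15 [ 0.423  0.308 -0.54   0.02  -0.679 -0.469] [0.5445 0.0295 0.0491] 0.0005 [-0.5  3.   0.6]
[[-0.031, -0.999, 0.045], [-0.999, 0.031, 0.006], [-0.008, -0.045, -0.999]] yang 178.22 tilt [2.58 0.37]
top nose counts per 2mm from -100: [0, 0, 0, 0, 0, 0, 0, 0, 3, 12, 10, 5, 8, 10, 10, 9, 7, 15, 11, 8, 7, 12, 5, 10, 13, 12, 11, 10, 15, 11, 8, 11, 14, 5, 9, 9, 9, 7, 10, 13, 2, 6, 6, 2, 9, 9, 12, 8, 8, 7, 12, 10, 10, 11, 14, 7, 9, 10, 7, 9, 8, 14, 9, 9, 13, 9, 4, 2, 3, 3, 0, 0, 0, 0, 0, 0, 0, 0, 0, 0, 0, 0, 0, 0, 0, 0, 0, 0, 0, 0, 0, 0, 0, 0, 0, 0, 0, 0, 0]
shoulder: [0, 0, 0, 0, 0, 0, 0, 0, 2, 10, 11, 9, 2, 12, 9, 2, 8, 11, 9, 2, 9, 11, 3, 8, 10, 8, 3, 11, 12, 2, 9, 11, 8, 3, 11, 11, 1, 9, 10, 5, 2, 4, 4, 0, 5, 10, 5, 4, 11, 11, 1, 10, 11, 7, 5, 11, 10, 1, 10, 12, 6, 6, 12, 10, 2, 10, 11, 4, 4, 6, 3, 1, 2, 3, 0, 0, 0, 0, 0, 0, 0, 0, 0, 0, 0, 0, 0, 0, 0, 0, 0, 0, 0, 0, 0, 0, 0, 0, 0]
nose X range [-0.49517096  0.00353861  0.36135824] rail/shoulder X [-0.47503062  0.36087519]
scene nose counts per 2mm from -100: [0, 0, 0, 0, 0, 0, 0, 0, 0, 3, 9, 7, 9, 10, 10, 13, 18, 12, 11, 8, 9, 10, 9, 12, 13, 15, 17, 14, 13, 10, 20, 6, 15, 6, 8, 10, 10, 11, 14, 2, 1, 4, 3, 5, 3, 21, 9, 8, 10, 7, 8, 9, 5, 10, 5, 3, 3, 0, 0, 0, 0, 0, 0, 0, 0, 0, 0, 0, 0, 0, 0, 0, 0, 0, 0, 0, 0, 0, 0, 0, 0, 0, 0, 0, 0, 0, 0, 0, 0, 0, 0, 0, 0, 0, 0, 0, 0, 0, 0]
shoulder: [0, 0, 0, 0, 0, 0, 0, 0, 0, 3, 3, 8, 8, 7, 5, 7, 6, 6, 10, 2, 9, 5, 4, 7, 5, 4, 7, 8, 5, 3, 8, 3, 6, 5, 5, 6, 6, 5, 7, 4, 9, 2, 1, 0, 0, 0, 0, 0, 0, 0, 0, 0, 0, 0, 0, 0, 0, 0, 0, 0, 0, 0, 0, 0, 0, 0, 0, 0, 0, 0, 0, 0, 0, 0, 0, 0, 0, 0, 0, 0, 0, 0, 0, 0, 0, 0, 0, 0, 0, 0, 0, 0, 0, 0, 0, 0, 0, 0, 0]
nose X range [-0.02308367  0.00714918  0.35647374] rail/shoulder X [-0.041339    0.35409507]
```

The row is closed up but still sliding at 3 N, because there was a gap to the fixed clamp. I'll continue gently.

Call:
drive_tool --pt "-1 0.6 0 0 0" --pt "-1 1.2 0 0 0" --pt "-1 1.8 0 0 0" --pt "-1 2.4 0 0 0"

```text
t: 24.75
tcp_pos: [0.5447, 0.0284, 0.0491]
orientation: [-2.159, 2.228, -0.041]
force: [-2.8, 13.9, 1.0]
opening: 0.0003
```

```bash
python3 st.py
python3 - <<'E'
from h import *
from face import ax,ay
for n in("top","scene"):
    D=np.load(n+"5.npz"); W=cloud(D["d"],D["K"],D["T"]); q=W[...,:2]-[.541,-.05]; X=q@ax;Y=q@ay;Z=W[...,2]
    m=(abs(X)<.02)&(abs(Z-.068)<.004)&(Y<-.07)&(Y>-.13); print(n,m.sum(),np.percentile(Y[m],[2,50,98]).round(4))
E
```

```text
24.75 [ 0.42   0.308 -0.54   0.018 -0.678 -0.464] [0.5447 0.0284 0.0491] 0.0003 [-2.8 13.9  1. ]
[[-0.031, -0.998, 0.046], [-0.999, 0.031, 0.008], [-0.01, -0.046, -0.999]] yang 178.2 tilt [2.64 0.47]
top 69 [-0.0999 -0.0923 -0.0857]
scene 13 [-0.0974 -0.0911 -0.0803]
```

It has bottomed out at 14 N. I'll press more firmly, aiming for 25–30 N.

Call:
drive_tool --pt "-1 1.5 0 0 0" --pt "-1 2.2 0 0 0" --pt "-1 2.8 0 0 0" --pt "-1 3.1 0 0 0" --pt "-1 3.1 0 0 0" --pt "-1 3.1 0 0 0"

```text
t: 25.5
tcp_pos: [0.5452, 0.0283, 0.0492]
orientation: [-2.156, 2.225, -0.039]
force: [-3.4, 20.8, 1.3]
opening: 0.0003
```

```bash
python3 st.py
python3 - <<'E'
from h import *
for n in ("top","scene"):
    im,d,K,T=grab(n); np.savez(n+"6.npz",im=im,d=d,K=K,T=T)
    cv2.imwrite("pics/%s6.png"%n,cv2.resize(im[130:230,200:390] if n=="top" else im[100:260,140:340],(800,420 if n=="top" else 600),interpolation=cv2.INTER_CUBIC))
E
python3 prof.py 6 | tail -6; python3 st.py
```

```text
25.5 [ 0.417  0.308 -0.538  0.014 -0.676 -0.459] [0.5452 0.0283 0.0492] 0.0003 [-3.4 20.8  1.3]
[[-0.031, -0.998, 0.048], [-0.999, 0.031, 0.012], [-0.014, -0.048, -0.999]] yang 178.19 tilt [2.76 0.69]
top nose counts per 2mm from -100: [0, 0, 0, 0, 0, 0, 0, 3, 7, 12, 10, 4, 9, 8, 12, 9, 9, 15, 11, 8, 8, 12, 4, 8, 14, 14, 8, 10, 16, 10, 9, 11, 11, 7, 9, 9, 9, 7, 9, 8, 2, 2, 1, 13, 9, 9, 10, 8, 8, 6, 11, 10, 9, 12, 14, 7, 9, 10, 7, 10, 10, 15, 9, 9, 7, 5, 4, 1, 1, 0, 0, 0, 0, 0, 0, 0, 0, 0, 0, 0, 0, 0, 0, 0, 0, 0, 0, 0, 0, 0, 0, 0, 0, 0, 0, 0, 0, 0, 0]
shoulder: [0, 0, 0, 0, 0, 0, 0, 0, 3, 7, 12, 10, 2, 12, 11, 1, 8, 11, 8, 2, 11, 11, 2, 9, 12, 10, 1, 11, 11, 4, 8, 11, 10, 1, 10, 11, 2, 9, 10, 2, 2, 4, 4, 0, 11, 11, 7, 3, 11, 11, 1, 10, 11, 7, 4, 11, 11, 1, 10, 11, 5, 6, 11, 10, 2, 10, 6, 4, 2, 6, 4, 1, 2, 3, 0, 0, 0, 0, 0, 0, 0, 0, 0, 0, 0, 0, 0, 0, 0, 0, 0, 0, 0, 0, 0, 0, 0, 0, 0]
nose X range [-0.49339808  0.00379452  0.36101605] rail/shoulder X [-0.47668353  0.35985771]
scene nose counts per 2mm from -100: [0, 0, 0, 0, 0, 0, 0, 0, 1, 6, 8, 7, 10, 11, 13, 13, 19, 11, 8, 7, 10, 8, 13, 11, 16, 15, 14, 15, 14, 14, 11, 12, 5, 9, 7, 10, 9, 11, 13, 0, 1, 3, 1, 3, 11, 18, 7, 11, 9, 4, 10, 4, 5, 5, 6, 1, 0, 0, 0, 0, 0, 0, 0, 0, 0, 0, 0, 0, 0, 0, 0, 0, 0, 0, 0, 0, 0, 0, 0, 0, 0, 0, 0, 0, 0, 0, 0, 0, 0, 0, 0, 0, 0, 0, 0, 1, 0, 0, 0]
shoulder: [0, 0, 0, 0, 0, 0, 0, 0, 0, 6, 4, 6, 8, 8, 6, 6, 9, 6, 5, 4, 6, 5, 6, 7, 4, 5, 5, 6, 3, 8, 9, 6, 4, 4, 5, 5, 5, 9, 4, 5, 4, 1, 1, 0, 0, 0, 0, 0, 0, 0, 0, 0, 0, 0, 0, 0, 0, 0, 0, 0, 0, 0, 0, 0, 0, 0, 0, 0, 0, 0, 0, 0, 0, 0, 0, 0, 0, 0, 0, 0, 0, 0, 0, 0, 0, 0, 0, 0, 0, 0, 0, 0, 0, 0, 0, 0, 0, 0, 0]
nose X range [-0.02331448  0.00795934  0.35697593] rail/shoulder X [-0.03912309  0.35493964]
25.6 [ 0.417  0.308 -0.538  0.014 -0.676 -0.459] [0.5452 0.0283 0.0492] 0.0002 [-3.5 21.6  0.9]
[[-0.031, -0.998, 0.048], [-0.999, 0.031, 0.012], [-0.013, -0.048, -0.999]] yang 178.19 tilt [2.75 0.69]
```

View pics/scene6.png

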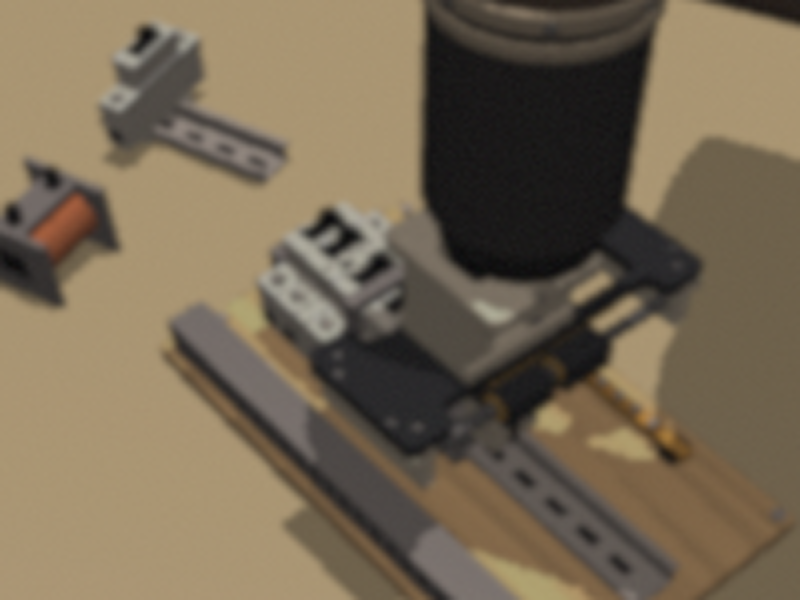

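View pics/top6.png

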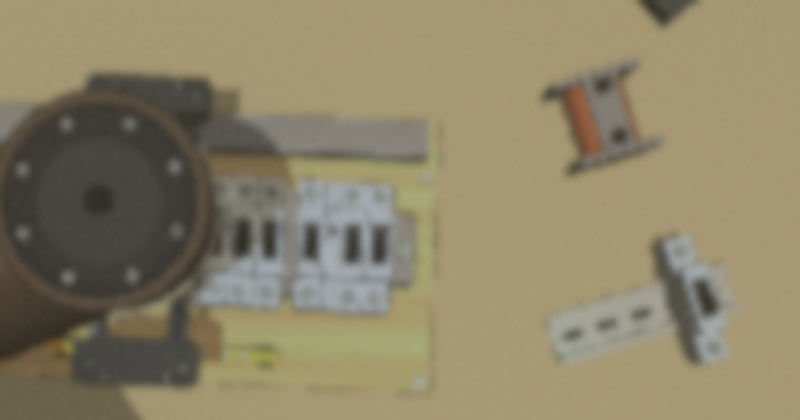

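Call:
drive_tool --pt "-1 3 0 0 0" --pt "-1 3.7 0 0 0" --pt "-1 4.2 0 0 0" --pt "-1 4.2 0 0 0" --pt "-1 4.2 0 0 0" --pt "-1 4.2 0 0 0"

```text
t: 26.35
tcp_pos: [0.5454, 0.0283, 0.0493]
orientation: [-2.153, 2.222, -0.035]
force: [-7.1, 29.7, 2.7]
opening: 0.0
```

```bash
python3 st.py
```

```text
26.35 [ 0.414  0.307 -0.537  0.007 -0.674 -0.451] [0.5454 0.0283 0.0493] 0.0 [-7.1 29.7  2.7]
[[-0.031, -0.998, 0.05], [-0.999, 0.032, 0.017], [-0.019, -0.049, -0.999]] yang 178.18 tilt [2.86 0.97]
```

The push is firm at 30 N and stable, and the TCP has stopped moving. I'm handing in with the press held.

```bash
python3 -c "
from rig import arm
print(arm.close_job()); s=arm.observe(); print(s['t'],s['force'].round(1),s['tcp_pos'].round(4))"
```

```text
the job is handed in; nothing more can be done
None
the job is handed in; nothing more can be done
```

The spacer is standing in the one wide gap, and the row is pressed tight against the fixed clamp. I handed in at about 26 s without letting go.

- **Spacer:** depth readings put its top at 99 mm, which matches 30 + 69 mm for a seated spacer, and it was level. Both cameras' detectors found it in the gap.
- **Row:** I pushed the loose clamp until the breakers, the spacer and both clamps met. The last pictures and depth profiles showed no gaps in the part of the row the cameras could see. The gripper hid the loose-clamp end, so there I rely on the force rising while the tool stopped moving (y = 28.3 mm).
- **Final press:** about 30 N along the rail and 7 N sideways. The sandbox would not give a reading after the handover.
- **Spare breaker and coil:** both looked unmoved in the last views. The jar and screwdriver were not re-checked, but the arm never went near them.

**Problems along the way:**
- **Joint limit:** on the first move over the board, joint 6 reached its range limit and the tool tilted by about 6°. I also pushed against its other limit on purpose to remove most of that. About 2–3° of outward tilt stayed to the end. Whether touching the limit counts as passing the joint's range, I could not tell.
- **Camera disagreement:** the two cameras differed by about 3–4 mm along the rail, so I placed the spacer using offsets measured within a single camera's view.

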